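# Tip the sprung microscope stage to its set mark and ease it back level

### The job

The sprung tilt stage, loaded with its dish, is being checked before it goes under the stereomicroscope: with a fingertip press down the stage's free corner, the one with the round rubber finger pad, until the pointer at the opposite corner has risen level with the brass rider on the slotted scale, and hold it there for two seconds without running past the rider. Then let the corner come back up slowly under the fingertip, never letting it snap back, until the stage rests level again, and move clear. Do not touch, shift or lift the dish, move the rider, or disturb the things standing around.

Things in the scene. Friction and masses are not known exactly. Their poses are not given: they have to be found in the camera images.
- stage: tilt stage, fixed on the bench: dark 140 mm square base, top at 14 mm, under an aluminium tilt plate of the same size (underside 44, top 52 mm above the bench). Origin on the bench under its centre. x: along the diagonal from the finger-pad corner (-x) to the pointer and scale (+x); y: along the other diagonal, through the two brass levelling screws it pivots on; z up. Yaw within 35 degrees
- tilt_plate (a joint): tilt of the plate (rad) about the level line through the two screw balls (stage's y axis, 44 mm up); 0 = level, at rest; grows as the finger pad is pressed down and the pointer rises; end stop 0.22. Springs pull it to 0: at the pad it gives from about 3.1 N, then 0.31 N more per mm of depth; lightly damped, it snaps back if let go
- corner_pad: round black rubber finger pad, 26 mm across and 3 mm thick, on the free corner of the tilt plate; it moves with the plate, its centre 80 mm from the pivot line. Origin: centre of its underside; the rubber gives about 0.1 mm per N
- pad_top (a point): centre of the finger pad's upper face, the point to press, 55 mm above the bench when level; nothing stands within 40 mm of it sideways above this height
- pointer_tip (a point): tip of the dark steel pointer, a 3 x 3 mm needle at the corner opposite the pad, reaching through the 10 mm slot of the upright aluminium scale. 155 mm from the pivot line and 9.5 mm above it (53.5 mm above the bench when level): it rises about 1.94 mm for each mm that the pad goes down
- mark (a point): where the pointer tip must come: mid-slot, level with the black centre line of the brass rider, a 7 mm high block with a thumbscrew on one side of the scale's slot (scale 44 mm wide, top 106 mm above the bench). The rider is set 13 to 26 mm above the resting pointer
- rider (a joint): height (m) of the rider's centre line above the level pointer; held by friction, must not be moved
- dish: the clear, lidded round dish (62 mm across, 17 mm high, with a small shell inside) that lies loose near the middle of the tilt plate, within 15 mm of its centre; origin: centre of its underside
- spare_dish: an empty dish of the same kind, loose on the bench; leave alone (62 mm across, 17 mm high, origin: centre of its underside)
- tube_rack: blue tube rack, 94 x 58 mm, 41 mm high, loose on the bench; origin under its centre; leave alone
- forceps: steel forceps, 118 mm long, 9 mm high, lying along their x axis; origin under their centre; leave alone
- jar: amber glass jar with white cap, 44 mm across, 62 mm high; origin under its centre; leave alone

How it is judged:
By the outcome, as a careful person would: the job done as asked, in the order asked, and still so for the second after the job is handed in, with the robot touching nothing.
It also fails if it takes over 38 s, if anything falls off the work surface, if the arm or the gripper's body presses on something with over 40 N, if the wrist force passes 120 N, or if a joint passes its speed limit or range.

### The arm

A 6-joint arm with a two-finger parallel gripper is mounted at the origin on the work surface. World frame = base frame: x ahead of the robot, y to its left, z up, the work surface at z = 0. Lengths are in m, angles in rad, forces in N, time in s.
With the tool pointing down it reaches from about 0.35 to 0.975 m from the base axis. Payload 4.9 kg.
Tool frame: the origin (TCP) lies midway between the tips of the shut fingers; the grasp point (between the pads) lies 19 mm behind it; z points along the fingers, y is the line along which they close (so a half turn about z gives the same grasp; the last joint's range is limited). The gripper opens to 85 mm and grips with 20 to 120 N. Pads are 22 mm wide; open, the fingers measure 114 mm over their backs; the gripper's body (76 mm by 85 mm) begins 54 mm behind the grasp point. The pads swing forward as they close: fully open they stand 13 mm farther back than shut.
Start: joints at [1.119, 0.053, 1.613, -0, 1.476, -0.119], TCP at [0.204, 0.591, 0.231] pointing down, gripper open.
Joint ranges: [-3.01, 3.01], [-1.01, 2.22], [0.06, 2.58], [-1.02, 4.17], [0.09, 2.62], [-3.14, 3.14]. Speed limits (rad/s): [2.57, 2.57, 3.14, 3.14, 3.14, 3.14].

### API

Orientations are given as a unit quaternion [w, x, y, z].
In Python, from plant import state, grab_frame, job_done, cut_out, place_of gives the robot as it stands.
- The arm moves only by the tool jog_arm, never from a script. Its argument "motion" is text: rows parted by semicolons, each of 7 numbers parted by spaces: the opening in per cent of the stroke, from 0 (shut) to 100 (fully open), then the shift along the tool's x, y, z as a fraction of full scale, then the turn, a rotation vector about the tool's x, y, z as a fraction of full scale. A call has exactly 5 rows; each row is the pose to reach, as a shift and turn from the pose commanded when the call began, along the tool's axes at that moment; what a row does not reach only later rows make up. Full scale, the value 1, is 50 cm for a shift and 1.5 rad for a turn. A row lasts 1/8 s, in which the tool goes at most 62.5 mm and 10.7 degrees, less where a joint would pass 70% of its speed; a pose out of reach is approached as far as the arm can. A call with a number of a shift or a turn outside -1 to 1 is refused whole. A call with a gripper value outside its range is refused whole. The fingers move at their own pace and stop on an object; the grip force is fixed at half the most. Time passes only in rows, so rows that repeat a pose let the fingers close, or fill a call up. It gives the time, the measured TCP pose, the force, the opening and the grip force at its end, in the units of the state.
- state(): the state, without advancing time (a new reading comes with each control period).
- grab_frame(name): name is "scene" or "top"; returns a dict with "color" (400x640x3 uint8, red, green, blue), "range_z" (400x640 float32, m along the optical axis (not along the pixel's ray), 0 where there is no reading), "intrinsics" (3x3 intrinsics, pixels), "world_from_camera" (4x4, takes a point from camera to world coordinates). Camera axes: x right, y up, looking along -z (the intrinsics and any distortion apply to the point x, -y, -z); pixel columns grow to the right and rows downward; lengths in m; the calibration is good to about 2 mm. A picture is of the moment at which its call begins.
- job_done(): hands the job in; it is judged then, once.
Trained networks look in the newest picture that a camera, given by its name, has taken for a name from the list of things; names that differ only in an ending like _2 or _b are one class to them, and where a whole thing is asked for, a point or a joint stands for the part that bears it (a point fixed in the world has none). Each returns a list of dicts, best first, with "p" (0 to 1); they miss things now and then, are a little off and sometimes report something else, mostly with a low value. They report only what shows in the picture. A call takes as long as a camera call.
- cut_out(camera, thing): "pixels" (400x640 bool, what is visible of it).
- place_of(camera, thing): "at" ([x, y, z] in m, in world coordinates, good to about 4 mm: a listed point, or the origin of a listed thing).
The state is a dict: "time": time; "joint_pos": joint angles; "joint_vel": joint speeds; "joint_efforts": joint torques, N m; "tool_pos": TCP position; "tool_rot": TCP orientation; "contact_force": force on the tool from outside, world axes, zero at the start; "ft_torque": the same for the moment, N m; "gripper_width": opening from 0.0 (shut) to 1.0 (fully open); "grasp_force": force on a finger pad.
Only numpy, scipy, OpenCV 4.12 (cv2) and the standard library are available. Lean on these libraries where they do the work, as an engineer would, in place of code of your own. Each camera call takes 0.05 s, during which the arm holds its last target. There are 200 camera calls.

## Working session

There is one attempt and no reset: what is moved stays moved. The work goes in short steps, Python scripts to look and compute and a tool call to move; the robot and the scene stay as the last step left them, time stands still between calls to the robot, and variables do not carry over. Pictures are saved under pics/ and viewed, at most 10 in all, crops included, and the job is handed in when it is done.

Besides the shell and the picture viewer there is one more tool, called after "Emit:" by a JSON object that holds its "method" and its "body". jog_arm: Moves the arm, as the interface text tells. Shift numbers are shares of 50 cm and turn numbers shares of 1.5 rad, none past 1 either way. Its arguments: {"type":"object","properties":{"motion":{"type":"string"}},"required":["motion"]}

```bash
mkdir -p pics; python3 - <<'E'
from plant import *
import cv2
s=state();print(s['time'],s['tool_pos'],s['tool_rot'],s['contact_force'],s['gripper_width'])
for c in ("scene","top"):
    f=grab_frame(c);cv2.imwrite(f"pics/{c}0.png",f["color"][:,:,::-1])
    for t in ("stage","pad_top","pointer_tip","mark","dish","tube_rack","jar"):
        print(c,t,[(round(float(d["p"]),2),[round(float(v),4) for v in d["at"]]) for d in place_of(c,t)[:2]])
E
```

```text
0.0 [0.20389024 0.59013715 0.23005905] [-3.11588506e-04  1.65650545e-01  9.86183958e-01 -1.00001982e-03] [-0.38325975 -0.50125938 -0.41606913] 0.998169348221659
scene stage [(0.84, [0.6266, 0.0858, 0.0004])]
scene pad_top [(0.46, [0.5454, 0.0592, 0.0544])]
scene pointer_tip [(0.81, [0.7669, 0.1473, 0.0566])]
scene mark [(0.68, [0.5484, 0.0563, 0.054]), (0.61, [0.7677, 0.1466, 0.0724])]
scene dish [(0.96, [0.6232, 0.0914, 0.0545])]
scene tube_rack [(0.58, [0.6169, -0.1277, 0.0003])]
scene jar [(0.69, [0.6046, 0.27, -0.0018])]
top stage [(0.88, [0.6247, 0.0855, -0.002])]
top pad_top [(0.57, [0.618, -0.1238, -0.0002]), (0.49, [0.5491, 0.0533, 0.0555])]
top pointer_tip [(0.63, [0.6287, 0.0903, 0.0479]), (0.46, [0.6206, -0.1194, -0.0008])]
top mark [(0.6, [0.7654, 0.1456, 0.0665])]
top dish [(0.71, [0.6278, 0.0943, 0.0519]), (0.45, [0.5469, 0.0592, 0.0528])]
top tube_rack [(0.56, [0.6176, -0.1255, -0.0017])]
top jar [(0.91, [0.6007, 0.2731, 0.002])]
```

View pics/scene0.png

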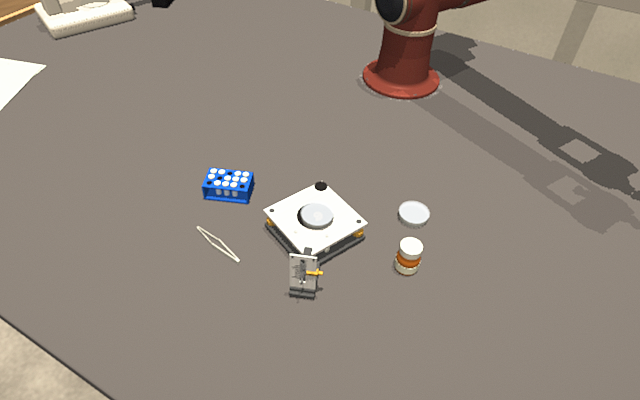

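View pics/top0.png

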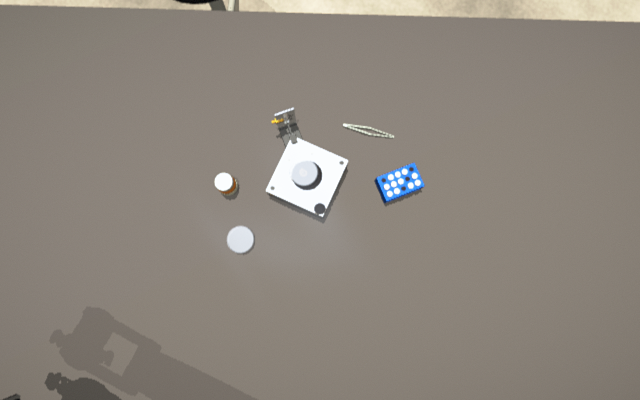

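```bash
cat > h.py <<'E'
from plant import *
import numpy as np, cv2
def proj(f,P):
    T=np.linalg.inv(f["world_from_camera"]); p=T[:3,:3]@np.asarray(P)+T[:3,3]
    q=f["intrinsics"]@np.array([p[0],-p[1],-p[2]]); return q[:2]/q[2]
def crop(f,name,c,r=24,k=12):
    x,y=int(c[0]),int(c[1]); im=f["color"][y-r:y+r,x-r:x+r,::-1]
    cv2.imwrite(name,cv2.resize(im,None,fx=k,fy=k,interpolation=cv2.INTER_NEAREST)); print(name,"origin",x-r,y-r,"scale",k)
C=np.array([.626,.0862]); YAW=0.392; U=np.array([np.cos(YAW),np.sin(YAW)])
def tip(h,side=0): # stage-frame pointer tip for rise h
    return np.r_[C+U*.155+side*np.array([-U[1],U[0]]),.0535+h]
E
python3 - <<'E'
from h import *
f=grab_frame("scene"); print(f["world_from_camera"].round(3)); print(f["intrinsics"])
for h in (0,.013,.026): print(h,proj(f,tip(h)))
print("scaletop",proj(f,tip(.0525)))
crop(f,"pics/c1.png",proj(f,tip(.01)))
for t in ("rider","mark","pointer_tip"):
  for d in cut_out("scene",t)[:2]:
    m=d["pixels"]; y,x=np.nonzero(m); print(t,d["p"],len(y),x.mean(),y.mean(),x.min(),x.max(),y.min(),y.max())
E
```

```text
[[-0.516 -0.597  0.614  1.154]
 [ 0.857 -0.376  0.353  0.377]
 [ 0.02   0.708  0.706  0.707]
 [ 0.     0.     0.     1.   ]]
[[477.38777808   0.         309.01132462]
 [  0.         477.38777808 194.95866841]
 [  0.           0.           1.        ]]
0 [300.96253623 284.425933  ]
0.013 [301.02693331 279.78584598]
0.026 [301.09288202 275.03395719]
scaletop [301.23236085 264.98390691]
pics/c1.png origin 277 256 scale 12
rider 0.62 81 313.5308641975309 272.18518518518516 306 321 270 275
rider 0.51 3685 314.72971506105836 219.16662143826323 264 367 181 255
mark 0.64 74 313.5810810810811 272.35135135135135 306 322 270 275
pointer_tip 0.68 3583 314.3943622662573 219.8088194250628 264 367 181 283
```

View pics/c1.png

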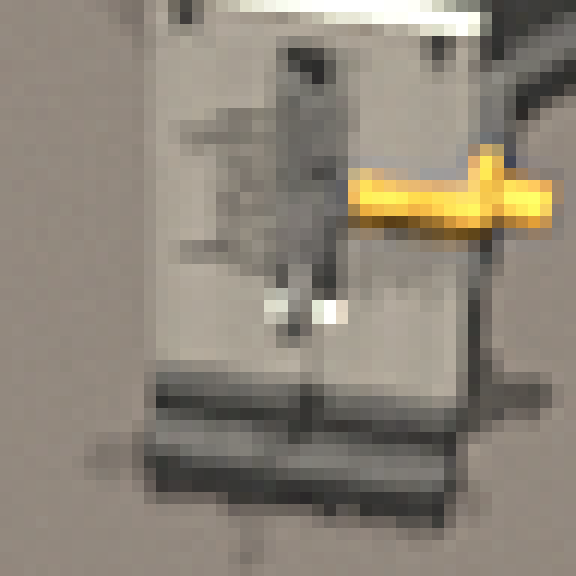

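Emit:
{"method": "jog_arm", "body": {"motion": "0 0 0 0 0 0 0; 0 0 0 0 0 0 0; 0 0 0 0 0 0 0; 0 0 0 0 0 0 0; 0 0 0 0 0 0 0"}}

```text
time: 1.62
tool_pos: [0.2042, 0.5907, 0.2313]
tool_rot: [0.0, 0.166, 0.986, 0.0]
contact_force: [-0.0, 0.8, 0.2]
gripper_width: 0.001
grasp_force: 0.0
```

```bash
cat >> h.py <<'E'
def ray(f,u,v):
    d=np.linalg.inv(f["intrinsics"])@np.array([u,v,1.]); W=f["world_from_camera"]
    return W[:3,3], W[:3,:3]@np.array([d[0],-d[1],-d[2]])
def stage(P): 
    q=np.asarray(P)[:2]-C; return np.array([q@U, q@np.array([-U[1],U[0]]), P[2]])*1000
def onplane(f,u,v,X):
    o,d=ray(f,u,v); t=(X-(o[:2]-C)@U)/(d[:2]@U); return stage(o+t*d)
E
python3 - <<'E'
from h import *
f=grab_frame("scene"); Z=f["range_z"]
def pt(u,v): o,d=ray(f,u,v); return stage(o+Z[v,u]*d).round(1)
print("rider"); 
for v in range(268,278): print(v,f["color"][v,310],[list(pt(u,v)) for u in (308,312,318)])
print("scale face");
for u,v in ((293,276),(293,282),(311,282),(311,286),(293,262),(300,282),(301,282),(302,283),(301,283)): print(u,v,f["color"][v,u],pt(u,v))
for v in range(254,262): print(v,f["color"][v,310],pt(310,v))
for X in (.150,.155,.16): print(X,onplane(f,310,272.6,X).round(1),onplane(f,301,282.7,X).round(1),onplane(f,310,258.6,X).round(1))
g=grab_frame("top")
crop(g,"pics/c2.png",proj(g,tip(.01)))
E
```

```text
rider
268 [171 163 151] [[np.float64(136.9), np.float64(8.4), np.float64(75.8)], [np.float64(137.4), np.float64(15.0), np.float64(78.0)], [np.float64(130.3), np.float64(24.1), np.float64(70.6)]]
269 [168 162 153] [[np.float64(136.5), np.float64(8.5), np.float64(72.6)], [np.float64(137.5), np.float64(15.1), np.float64(75.5)], [np.float64(131.6), np.float64(24.3), np.float64(69.5)]]
270 [182 166 147] [[np.float64(136.8), np.float64(8.5), np.float64(70.3)], [np.float64(135.8), np.float64(15.0), np.float64(70.3)], [np.float64(135.5), np.float64(24.8), np.float64(72.1)]]
271 [234 185 107] [[np.float64(139.2), np.float64(8.9), np.float64(70.9)], [np.float64(138.2), np.float64(15.3), np.float64(71.0)], [np.float64(136.0), np.float64(24.9), np.float64(70.1)]]
272 [255 238  88] [[np.float64(140.9), np.float64(9.2), np.float64(70.5)], [np.float64(140.5), np.float64(15.7), np.float64(71.5)], [np.float64(139.5), np.float64(25.3), np.float64(72.3)]]
273 [248 198  74] [[np.float64(141.4), np.float64(9.3), np.float64(68.5)], [np.float64(141.5), np.float64(15.8), np.float64(70.1)], [np.float64(138.1
[... 1002 characters left out ...]
 85.3]
300 282 [179 176 163] [137.4  -4.4  34.2]
301 282 [110 108 103] [153.   -0.3  57.4]
302 283 [113 108 100] [153.5   1.5  55.7]
301 283 [77 76 74] [152.5  -0.4  53.8]
254 [103  99  96] [94.   5.7 57.8]
255 [134 132 125] [94.3  5.8 55.5]
256 [255 255 252] [135.5  10.9 106.2]
257 [255 255 248] [138.6  11.3 107.6]
258 [178 171 156] [136.8  11.1 102.7]
259 [168 158 145] [136.3  11.1  99.5]
260 [175 166 153] [137.4  11.3  98.4]
261 [172 164 150] [135.3  11.1  93. ]
0.15 [150.   13.6  82.3] [150.   -0.7  51.1] [150.   12.8 118.5]
0.155 [155.   14.2  89.2] [155.    0.   58.4] [155.   13.4 125. ]
0.16 [160.   14.8  96.2] [160.    0.8  65.7] [160.   14.  131.6]
pics/c2.png origin 259 86 scale 12
```

View pics/c2.png

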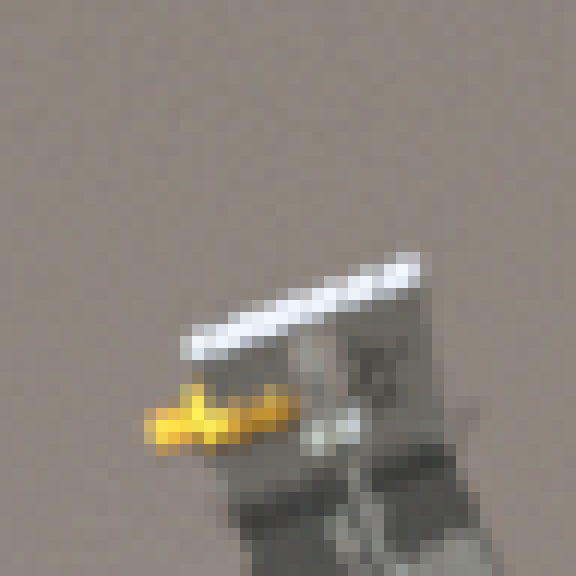

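```bash
python3 - <<'E'
from h import *
f=grab_frame("scene"); I=f["color"].astype(int); 
def P(X,Y,z): return np.r_[C+U*X/1000+Y/1000*np.array([-U[1],U[0]]),z/1000]
pr=lambda *a: proj(f,P(*a)).round(2)
print("scale top-front edge mid/right",pr(137,0,106),pr(137,14,106),"corners",pr(137,-22,106),pr(137,22,106), "back",pr(133,0,106))
print("ptr tip top/bot",pr(155,0,55),pr(155,0,52),"pad",pr(-80,0,55),"plate corners",pr(0,-99,52),pr(0,99,52))
for h in (13,15,17): 
  z=53.5+h; print(h,"back top",pr(137,13,z+3.5),"front top",pr(141,13,z+3.5),"mid",pr(141,13,z),"front bot",pr(141,13,z-3.5))
R=I[...,0]/np.maximum(I[...,2],1)
print("cols 307..316, R/B rows 268..277"); print(R[268:278,307:317].round(1)); print("R");print(I[268:278,307:317,0])
print("tip gray rows 278..288 cols 297..306");print(I[278:289,297:307].mean(2).astype(int))
print("scale top cols 295..315");print(I[254:261,290:316:3].mean(2).astype(int))
for t in ("mark","pointer_tip","stage"): print(t,[(round(d["p"],2),stage(d["at"]).round(1)) for d in place_of("scene",t)[:2]])
E
```

```text
scale top-front edge mid/right [303.06 255.9 ] [311.81 257.06] corners [289.37 254.08] [316.83 257.72] back [303.46 253.92]
ptr tip top/bot [300.97 283.9 ] [300.96 284.95] pad [320.12 185.64] plate corners [262.32 209.59] [367.47 222.7 ]
13 back top [310.68 270.57] front top [310.32 272.55] mid [310.27 273.83] front bot [310.22 275.09]
15 back top [310.7  269.84] front top [310.34 271.82] mid [310.3 273.1] front bot [310.25 274.37]
17 back top [310.73 269.1 ] front top [310.37 271.09] mid [310.32 272.37] front bot [310.28 273.65]
cols 307..316, R/B rows 268..277
[[1.1 1.1 1.1 1.1 1.1 1.1 1.1 1.1 1.1 1.4]
 [1.1 1.1 1.1 1.1 1.1 1.1 1.1 1.1 1.  2. ]
 [1.7 1.6 1.3 1.2 1.1 1.  1.  1.  1.1 2.1]
 [2.8 2.8 2.4 2.2 2.  1.9 1.8 1.7 1.7 2.2]
 [2.8 2.7 2.7 2.9 3.1 3.4 3.1 2.8 2.5 2.5]
 [3.7 3.3 3.2 3.4 3.5 3.4 3.1 2.9 2.7 2.6]
 [3.6 4.  4.2 4.  3.7 3.3 3.4 3.5 3.4 3.5]
 [1.4 1.4 1.2 1.3 1.5 2.  2.4 3.  3.6 3.4]
 [1.1 1.1 1.1 1.1 1.2 1.3 1.3 1.4 1.3 1.2]
 [1.1 1.1 1.1 1.1 1.1 1.1 1.1 1.1 1.1 1. ]]
R
[[169 171 174 172 172 168 167 169 160 156]
 [164 164 170 168 167 166 166 166 151 225]
 [223 205 19
[... 545 characters left out ...]
59 160 188 172 108 113 220 254 215 154]
 [160 161 152 111  76 107 147 166 163 157]
 [158 161 158 127 118 135 147 159 157 158]
 [162 162 165 161 166 153 146 160 160 160]
 [157 160 168 170 174 154 148 167 160 159]
 [126 134 140 140 144 129 140 162 162 164]
 [102 111 110 109  99  75  92 119 133 135]]
scale top cols 295..315
[[255 255 255 204 128 100 106 208 143]
 [229 251 255 255 254 243 156 134 101]
 [155 112 185 238 253 255 255 252 171]
 [166 119 158 150 173 226 249 254 255]
 [158 146 163 166 164 154 152 184 237]
 [155 158 159 160 130 160 160 151  95]
 [160 162 156 156  59 140 162 160 117]]
mark [(0.64, array([153.1,   1.6,  71.6]))]
pointer_tip [(0.55, array([151.8,   4.1,  54.9]))]
stage []
```

Emit:
{"method": "jog_arm", "body": {"motion": "0 0 0 0 0 0 0; 0 0 0 0 0 0 0; 0 0 0 0 0 0 0; 0 0 0 0 0 0 0; 0 0 0 0 0 0 0"}}

```text
time: 2.55
tool_pos: [0.2042, 0.5907, 0.2313]
tool_rot: [0.0, 0.166, 0.986, 0.0]
contact_force: [-0.0, 0.5, -0.0]
gripper_width: -0.001
grasp_force: 0.0
```

Emit:
{"method": "jog_arm", "body": {"motion": "0 -0.08 -0.06 0 0 0 -0.1; 0 -0.18 -0.14 0 0 0 -0.2; 0 -0.28 -0.22 0 0 0 -0.3; 0 -0.38 -0.3 0 0 0 -0.4; 0 -0.48 -0.376 0 0 0 -0.484"}}

```text
time: 3.18
tool_pos: [0.3676, 0.337, 0.2316]
tool_rot: [0.001, -0.198, 0.98, 0.0]
contact_force: [0.9, 0.1, -0.2]
gripper_width: -0.002
grasp_force: 0.0
```

```bash
cat > go.py <<'E'
import sys
from h import *
from scipy.spatial.transform import Rotation as Ro
s=state(); q=s["tool_rot"]; R=Ro.from_quat(np.r_[q[1:],q[0]]); th=float(sys.argv[2])/1000
t=np.r_[C-U*.080,float(sys.argv[1])/1000]
sy=np.array([-U[1],U[0],0]); up=Ro.from_rotvec(-th*sy)
G=up*Ro.from_matrix(np.c_[[-U[0],-U[1],0],sy,[0,0,-1]])
print("target",t.round(4),"at",np.round(s["tool_pos"],4),"t",s["time"],"F",np.round(s["contact_force"],2))
print("shift",(R.inv().apply(t-s["tool_pos"])/.5).round(4),"turn",((R.inv()*G).as_rotvec()/1.5).round(4))
E
python3 go.py 110 0
```

```text
target [0.5521 0.0556 0.11  ] at [0.3676 0.337  0.2316] t 3.175 F [ 0.94  0.11 -0.21]
shift [-0.1217 -0.6617  0.2432] turn [0.0001 0.0007 0.004 ]
```

Emit:
{"method": "jog_arm", "body": {"motion": "0 -0.02 -0.11 0 0 0 0; 0 -0.04 -0.23 0.02 0 0 0; 0 -0.065 -0.35 0.06 0 -0.02 0; 0 -0.085 -0.46 0.11 0 -0.04 0; 0 -0.105 -0.56 0.16 0 -0.06 0"}}

```text
time: 3.8
tool_pos: [0.5238, 0.0983, 0.1512]
tool_rot: [0.045, -0.195, 0.98, 0.009]
contact_force: [-0.8, 0.5, 0.6]
gripper_width: -0.0
grasp_force: 0.0
```

```bash
python3 go.py 75 100
```

```text
target [0.5521 0.0556 0.075 ] at [0.5238 0.0983 0.1512] t 3.8 F [-0.76  0.45  0.64]
shift [-0.0056 -0.1003  0.1535] turn [-0.0004 -0.0051  0.0003]
```

Emit:
{"method": "jog_arm", "body": {"motion": "0 -0.002 -0.05 0.04 0 -0.003 0; 0 -0.004 -0.094 0.08 0 -0.005 0; 0 -0.005 -0.094 0.12 0 -0.005 0; 0 -0.005 -0.094 0.145 0 -0.005 0; 0 -0.005 -0.094 0.145 0 -0.005 0"}}

```text
time: 4.42
tool_pos: [0.5481, 0.0604, 0.0783]
tool_rot: [0.047, -0.195, 0.98, 0.01]
contact_force: [-0.7, -0.1, 0.8]
gripper_width: -0.003
grasp_force: 0.0
```

```bash
python3 go.py 58 100; python3 - <<'E'
from h import *
f=grab_frame("scene"); crop(f,"pics/p1.png",proj(f,np.r_[C-U*.08,.055]))
g=grab_frame("top"); crop(g,"pics/p2.png",proj(g,np.r_[C-U*.08,.055]))
import cv2
cv2.imwrite("pics/p.png",np.hstack([cv2.resize(cv2.imread(n),(400,400)) for n in("pics/p1.png","pics/p2.png")]))
for c in("scene","top"): print([(round(d["p"],2),stage(d["at"]).round(1)) for d in place_of(c,"corner_pad")[:2]])
E
```

```text
target [0.5521 0.0556 0.058 ] at [0.5481 0.0604 0.0783] t 4.425 F [-0.68 -0.06  0.84]
shift [ 0.0003 -0.0119  0.0407] turn [ 0.0007 -0.003   0.001 ]
pics/p1.png origin 296 161 scale 12
pics/p2.png origin 296 182 scale 12
[]
[]
```

View pics/p.png

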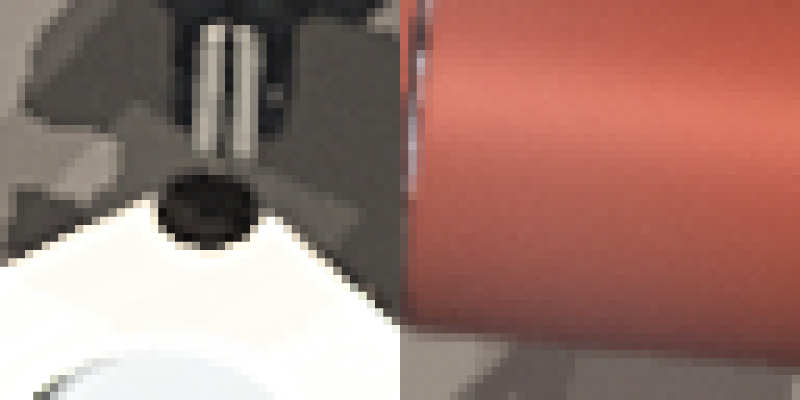

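Emit:
{"method": "jog_arm", "body": {"motion": "0 0 -0.006 0 0 -0.001 0; 0 0 -0.012 0.01 0 -0.002 0; 0 0 -0.012 0.02 0 -0.003 0; 0 0 -0.012 0.03 0 -0.003 0; 0 0 -0.012 0.034 0 -0.003 0"}}

```text
time: 5.25
tool_pos: [0.5524, 0.0553, 0.0616]
tool_rot: [0.049, -0.195, 0.979, 0.01]
contact_force: [-0.2, -0.4, -0.1]
gripper_width: 0.002
grasp_force: 0.0
```

```bash
python3 go.py 52 100
```

```text
target [0.5521 0.0556 0.052 ] at [0.5524 0.0553 0.0616] t 5.25 F [-0.15 -0.4  -0.13]
shift [0.0023 0.0008 0.0191] turn [0.0004 0.0006 0.0008]
```

Emit:
{"method": "jog_arm", "body": {"motion": "0 0.0005 0.0005 0.005 0 0 0; 0 0.001 0.0005 0.01 0 0 0; 0 0.0015 0.0008 0.014 0 0 0; 0 0.002 0.0008 0.017 0 0 0; 0 0.0023 0.0008 0.019 0 0 0"}}

```text
time: 5.88
tool_pos: [0.5526, 0.0556, 0.0532]
tool_rot: [0.05, -0.195, 0.979, 0.01]
contact_force: [-3.1, -0.0, 3.8]
gripper_width: -0.0
grasp_force: 1.9
```

```bash
python3 go.py 48 100
```

```text
target [0.5521 0.0556 0.048 ] at [0.5526 0.0556 0.0532] t 5.875 F [-3.07 -0.04  3.76]
shift [0.0019 0.0005 0.0103] turn [0.     0.0013 0.0009]
```

Emit:
{"method": "jog_arm", "body": {"motion": "0 0.001 0 0.002 0 0 0; 0 0.002 0 0.004 0 0 0; 0 0.003 0 0.006 0 0 0; 0 0.003 0 0.007 0 0 0; 0 0.003 0 0.007 0 0 0"}}

```text
time: 6.5
tool_pos: [0.5521, 0.0554, 0.0497]
tool_rot: [0.051, -0.195, 0.979, 0.01]
contact_force: [1.4, 2.7, 3.7]
gripper_width: 0.002
grasp_force: 2.1
```

```bash
python3 go.py 46.4 100; cat > look.py <<'E'
from h import *
f=grab_frame("scene"); I=f["color"].astype(int)
def P(X,Y,z): return np.r_[C+U*X/1000+Y/1000*np.array([-U[1],U[0]]),z/1000]
for h in(8,10,12,14,16): print(h, proj(f,P(155-9.5*h/155-.5*h*h/155,0,52+h)).round(2)-[0,.95],end=" ")
print();print(I[270:286,297:307].mean(2).astype(int))
print([(round(d["p"],2),stage(d["at"]).round(1)) for d in place_of("scene","pointer_tip")[:2]])
E
python3 look.py
```

```text
target [0.5521 0.0556 0.0464] at [0.5521 0.0554 0.0497] t 6.5 F [1.43 2.72 3.69]
shift [0.0006 0.0006 0.0065] turn [-0.0001  0.0025  0.0007]
8 [301.06 280.82] 10 [301.1  279.98] 12 [301.13 279.13] 14 [301.17 278.26] 16 [301.21 277.38] 
[[127 137 131 108 109 122 124 112 124 177]
 [124 127 130 115 111 123 115 100 109 189]
 [145 134 131 129 118 114 109 111 109 183]
 [134 127 128 132 122 127 118 119 118 134]
 [142 147 143 140 133 128 119 109  90  86]
 [150 139 126 125 143 127 109  98 102 134]
 [142 149 135 122 153 142 109 100 125 159]
 [136 141 123 114 140 130 103  88 126 153]
 [138 132 117 102 119 101  76  69 121 148]
 [168 172 146  84  68  57  63  65 117 147]
 [171 172 174 189 207 168  89  80 133 162]
 [168 169 215 253 252 224 244 255 223 171]
 [168 168 198 227 206 177 239 255 227 166]
 [170 170 168 160 143 129 151 177 174 165]
 [169 171 171 175 169 150 153 169 168 169]
 [171 172 174 175 180 160 155 173 170 168]]
[(0.83, array([153.2,   0.2,  65.5])), (0.51, array([-84.6,   3.6,  47. ]))]
```

Emit:
{"method": "jog_arm", "body": {"motion": "0 0 0 0.001 0 0 0; 0 0 0 0.002 0 0 0; 0 0.0005 0 0.0035 0 0 0; 0 0.0005 0 0.005 0 0 0; 0 0.0005 0 0.005 0 0 0"}}

```text
time: 7.22
tool_pos: [0.5517, 0.0551, 0.0469]
tool_rot: [0.05, -0.195, 0.979, 0.01]
contact_force: [2.2, 2.6, 4.8]
gripper_width: -0.004
grasp_force: 2.5
```

```bash
python3 go.py 46.4 100; python3 look.py
```

```text
target [0.5521 0.0556 0.0464] at [0.5517 0.0551 0.0469] t 7.225 F [2.24 2.61 4.78]
shift [-0.001   0.0008  0.001 ] turn [-0.0002  0.0017  0.0008]
8 [301.06 280.82] 10 [301.1  279.98] 12 [301.13 279.13] 14 [301.17 278.26] 16 [301.21 277.38] 
[[127 136 132 108 108 112 104  95 124 178]
 [124 127 131 112 106 126 117  94 107 188]
 [146 136 132 128 117 138 136 115 111 183]
 [135 129 129 130 145 154 128 125 114 135]
 [142 148 146 131 148 140 111 111  90  86]
 [149 139 129 119 131 123 120 103 100 133]
 [141 151 139 122 121 117 125 105 126 157]
 [136 142 125  96  86 104 115  87 124 156]
 [137 132 124  73  50  79  89  70 120 151]
 [168 172 146  77  45  46  63  63 115 147]
 [172 174 176 194 213 173  91  82 131 164]
 [170 169 217 253 253 225 245 255 225 169]
 [169 168 196 227 208 177 239 255 227 165]
 [171 171 170 161 144 129 150 177 173 167]
 [169 172 171 175 170 148 154 169 169 168]
 [172 173 174 175 180 161 156 173 169 170]]
[(0.93, array([151.8,   2.2,  67.9]))]
```

```bash
cat > tilt.py <<'E'
from h import *
def fit(f):
    v,u=np.nonzero(f["range_z"]>0); z=f["range_z"][v,u]; W=f["world_from_camera"]
    d=(np.linalg.inv(f["intrinsics"])@np.c_[u,v,np.ones(len(u))].T)*z; p=(W[:3,:3]@(d*np.array([[1],[-1],[-1]])))+W[:3,3:]
    q=p[:2]-C[:,None]; x=U@q; y=np.array([-U[1],U[0]])@q; z=p[2]
    out=[]
    for m in ((abs(x)+abs(y)<.088)&(np.hypot(x,y)>.05)&(x>-.06)&(abs(z-.052)<.02), (np.hypot(x,y)<.35)&(np.hypot(x,y)>.13)&(abs(z)<.006)):
        A=np.c_[x[m],y[m],np.ones(m.sum())]; zz=z[m]; k=np.ones(len(zz),bool)
        for _ in range(6):
            s=np.linalg.lstsq(A[k],zz[k],rcond=None)[0]; r=zz-A@s; k=abs(r)<max(2*np.median(abs(r)),.0008)
        out.append((k.sum(),s.round(4),r[k].std().round(5)))
    return out
if __name__=="__main__":
    for o in fit(grab_frame("scene")): print(o)
E
python3 tilt.py; python3 -c "
from plant import *;s=state();print(s['time'],s['tool_pos'],s['contact_force'])"
```

```text
(np.int64(1093), array([0.0975, 0.0005, 0.0521]), np.float64(0.00071))
(np.int64(55179), array([ 0.0001,  0.0001, -0.0002]), np.float64(0.00085))
7.375 [0.55176686 0.05506504 0.04692392] [2.74992595 2.70337655 4.61801638]
```

Emit:
{"method": "jog_arm", "body": {"motion": "0 -0.0003 0 0.0003 0 0 0; 0 -0.0005 0 0.0006 0 0 0; 0 -0.0005 0 0.0009 0 0 0; 0 -0.0005 0 0.0009 0 0 0; 0 -0.0005 0 0.0009 0 0 0"}}

```text
time: 8.0
tool_pos: [0.5517, 0.0551, 0.0464]
tool_rot: [0.05, -0.195, 0.979, 0.01]
contact_force: [1.1, 2.1, 5.8]
gripper_width: -0.0
grasp_force: 2.8
```

```bash
python3 tilt.py; python3 go.py 55 100;python3 - <<'E'
from h import *
f=grab_frame("scene"); crop(f,"pics/c4.png",proj(f,tip(.014)),14,28)
for c in ("scene","top"):
  for t in ("mark","pointer_tip"): print(c,t,[(round(d["p"],2),stage(d["at"]).round(1)) for d in place_of(c,t)[:2]])
E
```

```text
(np.int64(1103), array([ 0.1033, -0.0008,  0.052 ]), np.float64(0.00074))
(np.int64(55397), array([ 0.0001,  0.0001, -0.0002]), np.float64(0.00085))
target [0.5521 0.0556 0.055 ] at [0.5518 0.0551 0.0464] t 8.05 F [0.83 1.51 5.63]
shift [-0.0027  0.0008 -0.017 ] turn [-0.0001  0.0012  0.0009]
pics/c4.png origin 287 265 scale 28
scene mark [(0.6, array([153.9,   1.9,  70.5]))]
scene pointer_tip [(0.58, array([151.6,   3.6,  69.9])), (0.18, array([ 0.5,  6.3, 52.6]))]
top mark [(0.52, array([152.2,   2.3,  63.9])), (0.35, array([ 48.4, 181.4,   0.7]))]
top pointer_tip []
```

View pics/c4.png

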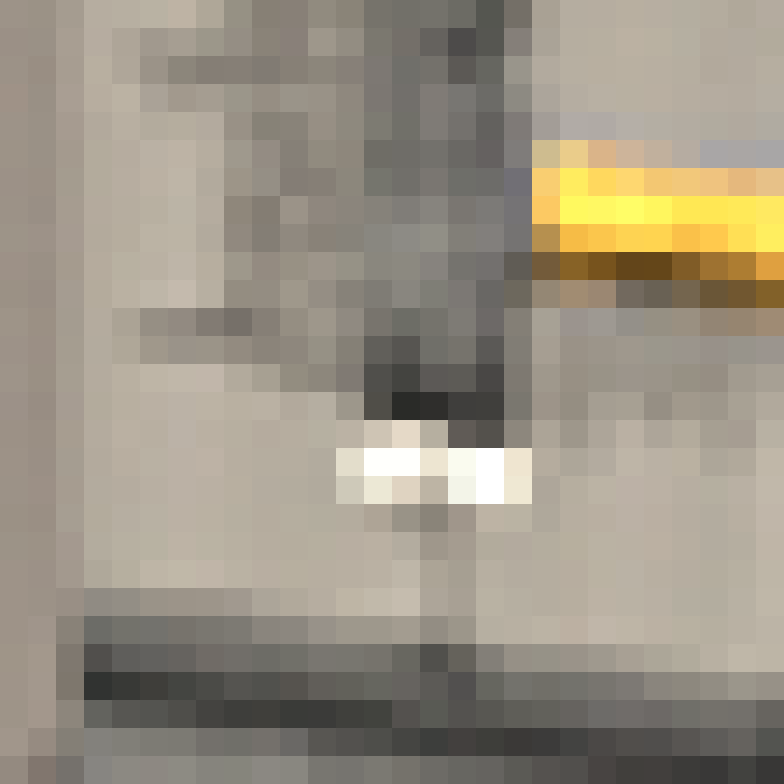

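Emit:
{"method": "jog_arm", "body": {"motion": "0 0 0 0 0 0 0; 0 0 0 0 0 0 0; 0 0 0 0 0 0 0; 0 0 0 0 0 0 0; 0 0 0 0 0 0 0"}}

```text
time: 8.93
tool_pos: [0.5518, 0.0551, 0.0464]
tool_rot: [0.05, -0.195, 0.979, 0.01]
contact_force: [1.3, 1.2, 6.4]
gripper_width: 0.001
grasp_force: 2.7
```

Emit:
{"method": "jog_arm", "body": {"motion": "0 0 0 0 0 0 0; 0 0 0 0 0 0 0; 0 0 0 0 0 0 0; 0 0 0 0 0 0 0; 0 0 0 0 0 0 0"}}

```text
time: 9.55
tool_pos: [0.5517, 0.0551, 0.0464]
tool_rot: [0.05, -0.195, 0.979, 0.01]
contact_force: [1.2, 0.7, 6.5]
gripper_width: 0.001
grasp_force: 2.7
```

Emit:
{"method": "jog_arm", "body": {"motion": "0 0 0 0 0 0 0; 0 0 0 0 0 0 0; 0 0 0 0 0 0 0; 0 0 0 0 0 0 0; 0 0 0 0 0 0 0"}}

```text
time: 10.18
tool_pos: [0.5517, 0.0551, 0.0464]
tool_rot: [0.05, -0.195, 0.979, 0.01]
contact_force: [2.3, 2.2, 6.9]
gripper_width: -0.001
grasp_force: 2.7
```

Emit:
{"method": "jog_arm", "body": {"motion": "0 0 0 0 0 0 0; 0 0 0 0 0 0 0; 0 0 0 0 0 0 0; 0 0 0 0 0 0 0; 0 0 0 0 0 0 0"}}

```text
time: 10.8
tool_pos: [0.5518, 0.0551, 0.0464]
tool_rot: [0.05, -0.195, 0.979, 0.01]
contact_force: [1.9, 1.3, 6.4]
gripper_width: -0.0
grasp_force: 2.7
```

```bash
python3 tilt.py; python3 go.py 58 100
```

```text
(np.int64(1073), array([ 0.1016, -0.0022,  0.0521]), np.float64(0.00067))
(np.int64(55262), array([ 0.0002,  0.    , -0.0003]), np.float64(0.00086))
target [0.5521 0.0556 0.058 ] at [0.5517 0.0551 0.0464] t 10.85 F [1.84 1.98 6.34]
shift [-0.0034  0.0007 -0.0231] turn [-0.0001  0.0012  0.0008]
```

Emit:
{"method": "jog_arm", "body": {"motion": "0 -0.0002 0 -0.001 0 0 0; 0 -0.0003 0 -0.002 0 0 0; 0 -0.0005 0 -0.003 0 0 0; 0 -0.0006 0 -0.004 0 0 0; 0 -0.0008 0 -0.005 0 0 0"}}

```text
time: 11.48
tool_pos: [0.5518, 0.0551, 0.0487]
tool_rot: [0.05, -0.195, 0.979, 0.01]
contact_force: [1.8, 1.3, 5.1]
gripper_width: -0.002
grasp_force: 2.2
```

Emit:
{"method": "jog_arm", "body": {"motion": "0 -0.0002 0 -0.001 0 0 0; 0 -0.0003 0 -0.002 0 0 0; 0 -0.0005 0 -0.003 0 0 0; 0 -0.0006 0 -0.004 0 0 0; 0 -0.0008 0 -0.005 0 0 0"}}

```text
time: 12.1
tool_pos: [0.5519, 0.0552, 0.0513]
tool_rot: [0.05, -0.195, 0.979, 0.01]
contact_force: [2.0, -0.8, 4.1]
gripper_width: -0.002
grasp_force: 1.9
```

Emit:
{"method": "jog_arm", "body": {"motion": "0 -0.0001 0 -0.0008 0 0 0; 0 -0.0002 0 -0.0016 0 0 0; 0 -0.0003 0 -0.0024 0 0 0; 0 -0.0004 0 -0.0032 0 0 0; 0 -0.0006 0 -0.004 0 0 0"}}

```text
time: 12.72
tool_pos: [0.552, 0.0553, 0.0533]
tool_rot: [0.05, -0.195, 0.979, 0.01]
contact_force: [2.8, -1.4, 3.1]
gripper_width: -0.002
grasp_force: 1.6
```

```bash
python3 tilt.py; python3 go.py 58 100
```

```text
(np.int64(1158), array([0.0242, 0.0006, 0.0519]), np.float64(0.00077))
(np.int64(55156), array([ 0.0002,  0.    , -0.0002]), np.float64(0.00085))
target [0.5521 0.0556 0.058 ] at [0.5521 0.0554 0.0534] t 12.775 F [ 2.41 -1.85  2.9 ]
shift [-0.0011  0.0005 -0.0092] turn [-0.      0.0013  0.0009]
```

Emit:
{"method": "jog_arm", "body": {"motion": "0 0 0 -0.0006 0 0 0; 0 -0.0001 0 -0.0012 0 0 0; 0 -0.0002 0 -0.0018 0 0 0; 0 -0.0002 0 -0.0024 0 0 0; 0 -0.0003 0 -0.003 0 0 0"}}

```text
time: 13.4
tool_pos: [0.552, 0.0555, 0.0548]
tool_rot: [0.05, -0.195, 0.979, 0.01]
contact_force: [3.4, -0.7, 2.8]
gripper_width: 0.0
grasp_force: 1.4
```

Emit:
{"method": "jog_arm", "body": {"motion": "0 0 0 -0.0005 0 0 0; 0 -0.0001 0 -0.001 0 0 0; 0 -0.0002 0 -0.0015 0 0 0; 0 -0.0002 0 -0.002 0 0 0; 0 -0.0003 0 -0.0025 0 0 0"}}

```text
time: 14.02
tool_pos: [0.5515, 0.0556, 0.0556]
tool_rot: [0.049, -0.195, 0.979, 0.01]
contact_force: [1.4, -0.1, 1.1]
gripper_width: -0.0
grasp_force: 0.6
```

Emit:
{"method": "jog_arm", "body": {"motion": "0 -0.0001 0 -0.0006 0 0 0; 0 -0.0002 0 -0.0012 0 0 0; 0 -0.0003 0 -0.0018 0 0 0; 0 -0.0004 0 -0.0026 0 0 0; 0 -0.0005 0 -0.0035 0 0 0"}}

```text
time: 14.65
tool_pos: [0.552, 0.0555, 0.0577]
tool_rot: [0.05, -0.195, 0.979, 0.01]
contact_force: [-0.5, 0.0, 0.1]
gripper_width: 0.002
grasp_force: 0.0
```

```bash
python3 tilt.py; python3 go.py 150 100
```

```text
(np.int64(1182), array([-0.0022, -0.0009,  0.0518]), np.float64(0.00074))
(np.int64(55464), array([ 0.0003, -0.    , -0.0002]), np.float64(0.00085))
target [0.5521 0.0556 0.15  ] at [0.5521 0.0555 0.0579] t 14.7 F [ 0.28 -0.05  0.65]
shift [-0.0188  0.0004 -0.1833] turn [0.0001 0.0012 0.0008]
```

Emit:
{"method": "jog_arm", "body": {"motion": "0 -0.002 0 -0.02 0 0 0; 0 -0.006 0 -0.06 0 0 0; 0 -0.012 0 -0.12 0 0 0; 0 -0.018 0 -0.18 0 0 0; 0 -0.02 0 -0.2 0 0 0"}}

```text
time: 15.32
tool_pos: [0.5535, 0.0553, 0.1617]
tool_rot: [0.052, -0.195, 0.979, 0.009]
contact_force: [-0.2, 0.3, 0.3]
gripper_width: -0.002
grasp_force: 0.0
```

Emit:
{"method": "jog_arm", "body": {"motion": "0 0 0 0 0 0 0; 0 0 0 0 0 0 0; 0 0 0 0 0 0 0; 0 0 0 0 0 0 0; 0 0 0 0 0 0 0"}}

```text
time: 15.95
tool_pos: [0.5518, 0.0554, 0.1579]
tool_rot: [0.05, -0.195, 0.979, 0.01]
contact_force: [-0.2, 0.1, 0.7]
gripper_width: -0.0
grasp_force: 0.0
```

```bash
python3 tilt.py; python3 -c "
from h import *
print([(d['p'],d['at']) for d in place_of('scene','dish')[:1]])
print(job_done())"
```

```text
(np.int64(1195), array([-0.0006,  0.0006,  0.0517]), np.float64(0.0008))
(np.int64(57074), array([ 0.0001,  0.0001, -0.0002]), np.float64(0.00085))
[]
the job is handed in; nothing more can be done
None
```

I pressed the corner until the pointer had risen about 15.8 mm, held it there for about 2.8 s, eased it back to level and moved clear, then handed the job in at about 16 s; my estimate of the rider's height is only good to about 1 mm (the readings ranged from 15 to 17 mm), so the match to the centre line is not confirmed, and I did not verify the dish afterwards because the final check did not find it.

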